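# Mesh the splined key in the irrigation valve and hold it open

### The arm

A 6-joint arm with a two-finger parallel gripper is mounted at the origin on the work surface. World frame = base frame: x ahead of the robot, y to its left, z up, the work surface at z = 0. Lengths are in m, angles in rad, forces in N, time in s.
With the tool pointing down it reaches from about 0.3 to 0.825 m from the base axis. Payload 5.4 kg.
Tool frame: the origin (TCP) lies at the very end of the fingers, on their centre line; the grasp point (between the pads) lies 19 mm behind it; z points along the fingers, x is the direction in which the jaws open and shut, and the axes are right-handed (so a half turn about z gives the same grasp; the last joint's range is limited). The gripper opens to 92 mm and grips with 3 to 60 N. Pads are 20 mm wide; open, the fingers measure 128 mm over their backs; the gripper's body (75 mm by 189 mm) begins 69 mm behind the grasp point.
Start: joints at [-0.21, 0.158, 1.597, -0, 1.386, -0.21], TCP at [0.575, -0, 0.215] pointing down, gripper open.
Joint ranges: [-2.91, 2.91], [-0.94, 2.29], [0.18, 2.7], [-1.29, 4.43], [0.17, 2.64], [-3, 3]. Speed limits (rad/s): [2.57, 2.57, 3.14, 3.14, 3.14, 3.14].

### API

Orientations are given as a rotation vector (axis times angle).
In Python, from workcell import bot gives the robot as it stands. Calls block until the motion is done:
- bot.goto(position, orientation): joint-space move of the TCP to a pose.
- bot.line_to(position, rot=None, max_speed=0.15): straight line of the TCP; rot=None keeps the orientation; max_speed is the mean speed in m/s.
- bot.set_joints(angles): joint-space move.
- bot.set_gripper(opening, newtons=None): opening from 0.0 (shut) to 1.0 (fully open); newtons is the grip in N (None keeps the last); returns when the fingers have stopped.
- bot.hold(seconds).
- bot.inverse_kinematics(position, orientation): joint angles nearest the present ones, or None.
- bot.read_camera(name): name is "scene" or "side" or "wrist"; returns a dict with "pixels" (480x640x3 uint8, blue, green, red), "fx", "fy", "cx", "cy" (pixels), "k1" (the pictures are not rectified: a ray, as slopes to the right and down, at radius r is drawn at 1 + k1 r^2 times it, then the intrinsics apply), "R" (3x3) and "t" (3): a world point X has camera coordinates R X + t. Camera axes: x right, y down, z forward; pixel columns grow to the right and rows downward; lengths in m; the calibration is good to about 2 mm. A picture is of the moment at which its call begins. There is no depth.
A pose or a line that the arm cannot do raises bot.MotionError and nothing moves.
- bot.job_done(): hands the job in, once; it reports no verdict.
Readings, each from a call of its own:
- bot.current_clock(): time.
- bot.current_joints(): joint angles.
- bot.current_joint_vel(): joint speeds.
- bot.current_effort(): joint torques, N m.
- bot.current_ee_pos(): TCP position.
- bot.current_tool_rot(): TCP orientation.
- bot.current_contact_force(): force on the tool from outside, world axes, zero at the start.
- bot.current_ft_torque(): the same for the moment, N m.
- bot.current_opening(): opening from 0.0 (shut) to 1.0 (fully open).
Only numpy, scipy, OpenCV 4.12 (cv2) and the standard library are available. Lean on these libraries where they do the work, as an engineer would, in place of code of your own. Each camera call takes 0.05 s, during which the arm holds its last target.

### The job

Take the blue-handled key out of its wooden holder, lower its splined stem into the brass valve on the white pipe stand, turned so that its splines drop into the valve's slots, and push it down fully home, flange on the rim, against the valve's spring. The valve closes as soon as the pressure goes, so finish while still holding the handle in the gripper and pressing the key home; do not let go. Leave the other things on the bench where they are.

Things in the scene. Friction and masses are not known exactly. Their poses are not given: they have to be found in the camera images.
- key: T-shaped key, 0.2 to 0.4 kg, standing upright in the holder at the start. Origin: centre of the underside of its round steel flange (44 mm across, 6 mm thick); z points up to the handle. A shank 18 mm across joins the flange to the handle. Below the flange is the splined stem (see key_tip). A quarter turn of the key fits the valve the same.
- key_grip (a point): centre of the key's blue handle, 60 mm above the key's origin; axes as the key's. The handle is a level bar along x, 90 mm long, 14 mm wide (along y), 18 mm high.
- key_tip (a point): lower end of the key's stem, 34 mm below the key's origin. The stem is a cross of four splines, along the key's x and y, 26 mm tip to tip and 6 mm thick; its last 8 mm narrow to 20 mm tip to tip and 4 mm thick.
- holder: Fixed wooden block 85 x 85 x 50 mm with a round 32 mm hole through its centre, in which the stem stands loosely, the flange resting on the block's top. Origin: centre of its underside. The key comes out straight up.
- valve: Fixed valve stand: grey foot plate 130 x 130 x 12 mm, white pipe, brass head 48 mm across whose rim is 130 mm above the bench. Origin: centre of the underside, z up. A yellow cover hangs open on the +x side, below the rim. With the splines turned wrong the key rests in the bore with its flange 20 mm above the rim; fully home its flange lies on the rim, the stem's tip 34 mm below it.
- valve_mouth (a point): centre of the brass head's mouth, level with the rim, axes as the valve's. The mouth is a round bore 30 mm across and 14 mm deep; in its floor a cross of four slots begins, along the valve's x and y, 8.5 mm wide, 30 mm end to end, deeper than the stem is long. Black marks on the rim show the slots' directions.
- poppet_body (a joint): Black sprung poppet in the slots, in m: 0 = up (closed), its top then 22 mm below the rim; grows as it is pushed down, 0.012 with the key fully home, stop at 0.020. The spring pushes up with 7 N at 0, 12 N at 0.012: more than the key's weight.
- tee: Bystander: white PVC tee lying flat, 105 mm run, 50 mm across.
- elbow: Bystander: white PVC elbow lying flat, arms 60 mm long, 42 mm across.
- tape: Bystander: roll of orange tape lying flat, 100 mm across, 30 mm high.
- primer: Bystander: blue can with a yellow band, 66 mm across, 110 mm high.
- driver: Bystander: red-handled screwdriver lying down.
- mug: Bystander: blue mug, 80 mm across, 90 mm high.
There are look-alikes about, which are no part of the job. Of the things like the key, leave any that is pink; of the rest the smaller one is meant. Of the things that look like the valve, the larger one is meant.

How it is judged:
On the way, in this order (a step that is already met when the one before it is completed fails the run):
1. the key is lifted clear out of its holder in the gripper (height (world z) of key_tip above 0.06 m and contact force between the fingers and key above 1 N), for 0.1 s.
2. the splines have dropped into the slots (z of key_tip in the frame of valve_mouth below -0.018 m and horizontal distance between key_tip and valve_mouth below 0.004 m), for 0.05 s.
At the end, for the whole second after the job is handed in: The key is fully home in the valve (flange within 2 mm of the rim, within 4 mm of the centre, within 0.08 rad of upright), the poppet is down by more than 10 mm, and the fingers are still on the handle (over 4 N, grasp point within 60 mm of its centre) (z of key in the frame of valve_mouth below 0.002 m and horizontal distance between key and valve_mouth below 0.004 m and angle between key's own z axis and vertical below 0.08 rad and value of joint poppet_body above 0.01 m and contact force between the fingers and key above 4 N and distance between the grasp point and key_grip below 0.06 m); the arm keeps its last pose, push and grip.
It fails at once if a bystander is shifted by more than 30 mm (distance of any of tee, elbow, tape, primer, driver, mug from where it was at the start of the episode above 0.03 m).
It also fails if it takes over 42 s, if anything falls off the work surface, if the arm or the gripper's body presses on something with over 40 N, if the wrist force passes 120 N, or if a joint passes its speed limit or range.

## Working session

There is one attempt and no reset: what is moved stays moved. The work goes in short steps, each a Python script; the robot and the scene stay as the last script left them, time stands still between calls to the robot, and variables do not carry over. Pictures are saved under pics/ and viewed, and the job is handed in when it is done.

```bash
ls; mkdir -p pics; python3 - <<'E'
from workcell import bot
import cv2,pickle
for n in("scene","side","wrist"):
    c=bot.read_camera(n); cv2.imwrite(f"pics/{n}0.png",c["pixels"]); pickle.dump(c,open(f"{n}0.pkl","wb"))
    print(n,c["fx"],c["k1"],(-c["R"].T@c["t"]).round(3),c["R"].round(2).tolist())
print(bot.current_clock(),bot.current_tool_rot())
E
```

```text
pics
scene 441.8491629474057 -0.10937262593448606 [ 1.029 -0.541  0.748] [[0.74, 0.67, 0.01], [0.44, -0.48, -0.76], [-0.5, 0.57, -0.65]]
side 528.1112172384065 -0.016160112955146595 [0.176 1.014 0.716] [[-0.95, -0.31, -0.02], [-0.13, 0.47, -0.87], [0.29, -0.83, -0.49]]
wrist 422.669698482408 -0.07213960688124815 [0.575 0.069 0.384] [[1.0, 0.0, -0.0], [0.0, -0.97, 0.25], [-0.0, -0.25, -0.97]]
0.15 [-3.14129707e+00 -8.17555954e-05  2.17918686e-03]
```

View pics/scene0.png

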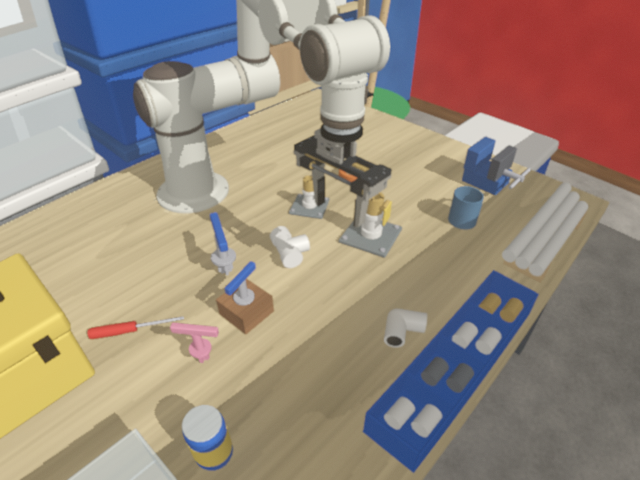

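View pics/side0.png

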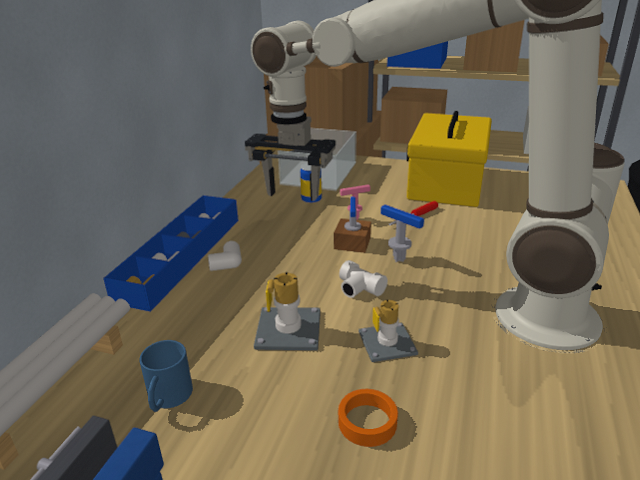

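View pics/wrist0.png

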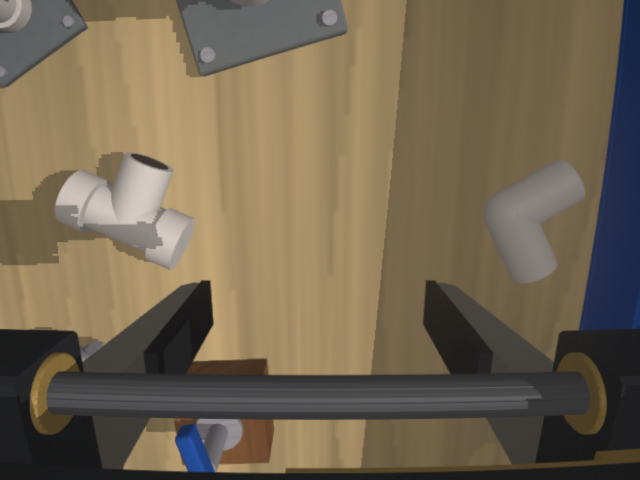

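The scene picture shows two blue T-keys: one in the brown holder (243,280) and one standing free (220,240). There is also a pink one at (200,335). The two valves are at (372,225) and (313,195). The smaller non-pink key should be the one in the holder, and the larger valve should be (372,225). I'll measure both and enlarge the crops.

```bash
cat > h.py <<'E'
import numpy as np,cv2,pickle
def ray(c,uv):
    K=np.array([[c["fx"],0,c["cx"]],[0,c["fy"],c["cy"]],[0,0,1]])
    p=cv2.undistortPoints(np.float64(uv).reshape(-1,1,2),K,np.array([c["k1"],0,0,0.]))[:,0]
    d=np.c_[p,np.ones(len(p))]@c["R"]
    return -c["R"].T@c["t"],d/np.linalg.norm(d,axis=1)[:,None]
def plane(c,uv,z):
    o,d=ray(c,uv); return o+d*((z-o[2])/d[:,2])[:,None]
def proj(c,X):
    K=np.array([[c["fx"],0,c["cx"]],[0,c["fy"],c["cy"]],[0,0,1]])
    return cv2.projectPoints(np.float64(X).reshape(-1,3),cv2.Rodrigues(c["R"])[0],c["t"],K,np.array([c["k1"],0,0,0.]))[0][:,0]
def tri(c1,u1,c2,u2):
    o1,d1=ray(c1,u1);o2,d2=ray(c2,u2);d1=d1[0];d2=d2[0]
    s=np.linalg.lstsq(np.c_[d1,-d2],o2-o1,rcond=None)[0]
    a=o1+s[0]*d1;b=o2+s[1]*d2
    return (a+b)/2,np.linalg.norm(a-b)
def mask(img,lo,hi):
    return cv2.inRange(cv2.cvtColor(img,cv2.COLOR_BGR2HSV),np.array(lo),np.array(hi))
def comps(m,amin=30):
    n,l,s,ce=cv2.connectedComponentsWithStats(m)
    return [(ce[i].round(1).tolist(),s[i].tolist(),l==i) for i in range(1,n) if s[i][4]>=amin]
def load(n): return pickle.load(open(n+".pkl","rb"))
E
python3 - <<'E'
from h import *
for n,(x0,y0,x1,y1) in (("scene",(170,190,410,370)),("side",(230,160,450,370))):
    c=load(n+"0"); im=c["pixels"]
    cv2.imwrite(f"pics/{n}_crop.png",cv2.resize(im[y0:y1,x0:x1],None,fx=2.8,fy=2.8,interpolation=cv2.INTER_CUBIC)[:600])
    for nm,lo,hi in(("blue",(100,130,60),(120,255,255)),("brown",(3,80,40),(14,255,160)),("yellow",(18,150,100),(30,255,255)),("grey",(95,15,80),(115,70,130))):
        for ce,s,_ in comps(mask(im,lo,hi),60):
            if x0<ce[0]<x1 and y0<ce[1]<y1: print(n,nm,ce,s)
E
```

```text
scene blue [218.7, 232.3] [211, 214, 16, 37, 249]
scene blue [239.3, 278.4] [226, 263, 28, 31, 271]
scene brown [246.8, 310.4] [217, 286, 56, 47, 1151]
side blue [305.1, 174.4] [300, 169, 11, 11, 85]
side blue [310.2, 198.7] [301, 195, 20, 7, 65]
side blue [352.6, 206.9] [350, 197, 6, 20, 87]
side blue [402.2, 216.1] [381, 205, 43, 23, 440]
side brown [351.8, 236.4] [334, 207, 37, 45, 893]
side yellow [305.0, 187.5] [301, 179, 9, 17, 134]
side yellow [281.4, 288.9] [265, 273, 32, 39, 697]
side yellow [384.9, 313.1] [372, 300, 26, 32, 481]
side grey [277.2, 333.4] [254, 308, 63, 39, 785]
side grey [308.7, 314.8] [298, 309, 21, 14, 172]
side grey [402.4, 331.6] [397, 326, 12, 12, 72]
side grey [377.7, 345.0] [359, 328, 51, 32, 468]
```

View pics/scene_crop.png

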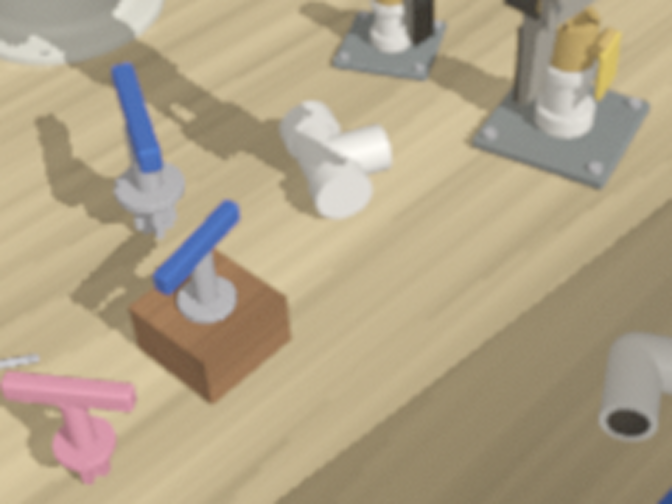

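View pics/side_crop.png

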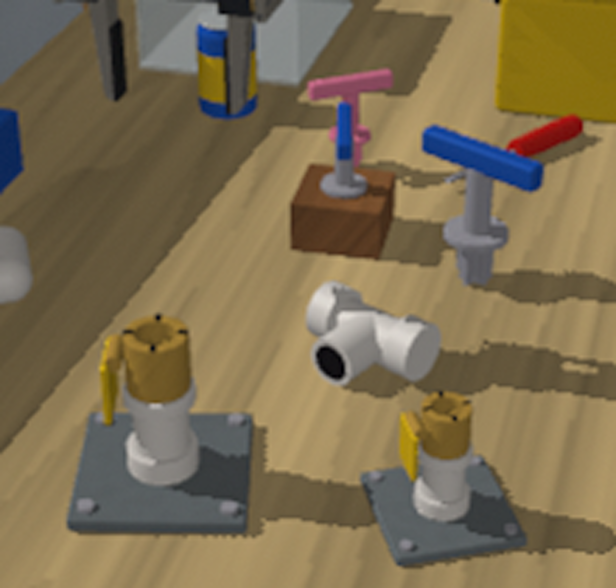

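The enlarged crops confirm the choices. The holder key is smaller than the free-standing blue one, and the third is pink. The valve at side (285,290) is larger than the one at (388,320). Next I triangulate.

```bash
python3 - <<'E'
from h import *
a,b=load("scene0"),load("side0")
print("handle tri",tri(a,[239.3,278.4],b,[352.6,206.9]))
print("handle plane .115",plane(a,[239.3,278.4],.113),plane(b,[352.6,206.9],.113))
# handle ends in scene
m=[x for x in comps(mask(a["pixels"],(100,130,60),(120,255,255)),60) if x[1][4]==271][0][2]
ys,xs=np.nonzero(m);P=plane(a,np.c_[xs,ys],.112);r=cv2.minAreaRect(np.float32(P[:,:2]*1000));print(r)
# flange from crops
print("flange tri",tri(a,[170+206/2.8,190+298/2.8],b,[230+344/2.8,160+186/2.8]))
# valve rim in side: dark marks
print("big rim tri/plane",plane(b,[230+157/2.8,160+333/2.8],.13), plane(b,[230+446/2.8,160+406/2.8],.1))
# foot corners in side
q=np.array([[95,413],[252,414],[245,529],[69,527]])/2.8+[230,160]
P=plane(b,q,.012);print(P.round(3),np.linalg.norm(np.diff(P,axis=0),axis=1),P.mean(0))
q=np.array([[511,80],[650,108],[600,187],[472,143]])/2.8+[170,190]
P=plane(a,q,.012);print(P.round(3),np.linalg.norm(np.diff(P,axis=0),axis=1),P.mean(0))
E
```

```text
handle tri (array([ 0.48227735, -0.19368991,  0.10776707]), np.float64(0.000763912222743818))
handle plane .115 [[ 0.48630251 -0.1965961   0.113     ]] [[ 0.47985788 -0.18280896  0.113     ]]
((485.8562316894531, -192.706787109375), (18.804750442504883, 91.98994445800781), 13.0894136428833)
flange tri (array([ 0.48093338, -0.19095499,  0.05098207]), np.float64(0.001046057463819601))
big rim tri/plane [[0.51633624 0.20246247 0.13      ]] [[0.30974457 0.18916878 0.1       ]]
[[0.591 0.159 0.012]
 [0.472 0.125 0.012]
 [0.436 0.254 0.012]
 [0.557 0.288 0.012]] [0.12402439 0.13408759 0.12522059] [0.51415575 0.20646835 0.012     ]
[[0.448 0.212 0.012]
 [0.572 0.269 0.012]
 [0.603 0.148 0.012]
 [0.482 0.116 0.012]] [0.13664783 0.12525788 0.12558643] [0.52598784 0.18631477 0.012     ]
```

```bash
python3 - <<'E'
from h import *
from workcell import bot
R=[np.pi,0,0]
def look(n,p):
    bot.goto(p,R); bot.hold(.3); c=bot.read_camera("wrist"); cv2.imwrite(f"pics/{n}.png",c["pixels"]); pickle.dump(c,open(n+".pkl","wb"))
    print(n,bot.current_clock(),bot.current_ee_pos(),bot.current_contact_force())
look("wv",[0.516,0.145,0.30]); look("wk",[0.482,-0.235,0.29])
E
```

```text
wv 1.2417 [0.51612379 0.14423695 0.29933345] [ 0.33496463 -0.03447652 -0.67489494]
wk 3.0167 [ 0.48222181 -0.23454091  0.29004547] [ 0.49145232 -0.38491271 -0.27440805]
```

View pics/wv.png

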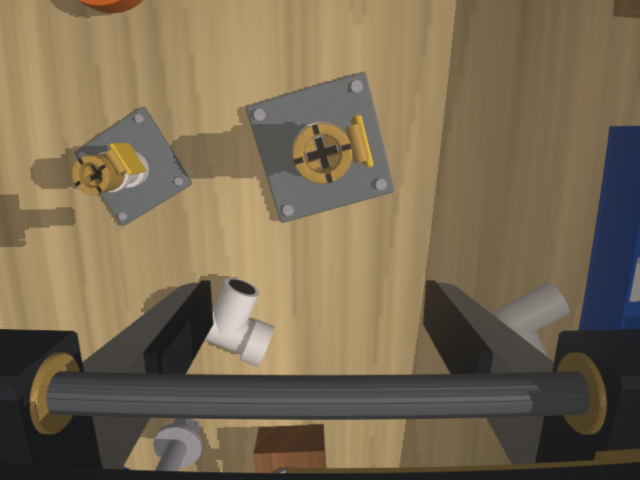

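View pics/wk.png

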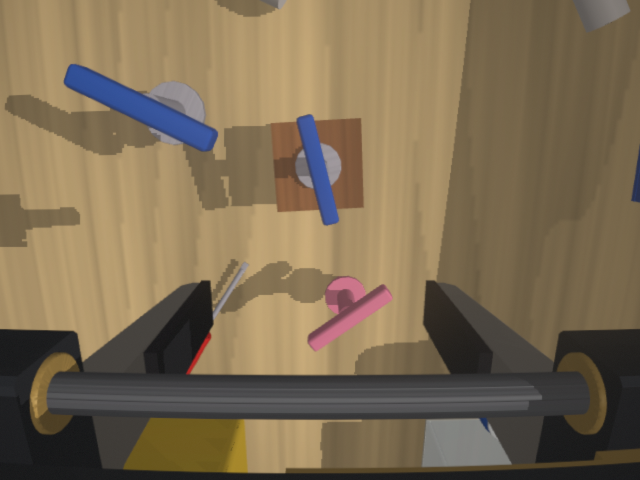

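The wrist views are clear: the valve mouth is at (322,152) with its dark marks and slots visible, and the key handle is at (318,170). Now I measure both, with the valve rectified on the z=0.13 plane.

```bash
python3 - <<'E'
from h import *
c=load("wv")
# orthographic patch at rim height, 0.25mm/px
g=0.25e-3;N=320
c0=plane(c,[322,152],.13)[0];print("seed",c0)
ii,jj=np.meshgrid(np.arange(N),np.arange(N))
W=np.stack([c0[0]+(ii-N/2)*g,c0[1]-(jj-N/2)*g,np.full(ii.shape,.13)],-1)
uv=proj(c,W).reshape(N,N,2).astype(np.float32)
o=cv2.remap(c["pixels"],uv,None,cv2.INTER_CUBIC)
cv2.imwrite("pics/vrect.png",cv2.resize(o,None,fx=1.8,fy=1.8))
hsv=cv2.cvtColor(o,cv2.COLOR_BGR2HSV)
dark=((hsv[...,2]<75)).astype(np.uint8)*255
X=c0[0]+(ii-N/2)*g;Y=c0[1]-(jj-N/2)*g
for ce,s,m in comps(dark,20): print("dark",s,X[m].mean().round(4),Y[m].mean().round(4))
# key
k=load("wk");M=mask(k["pixels"],(100,130,50),(120,255,255))
for ce,s,m in comps(M,200):
    if 290<ce[0]<350 and 100<ce[1]<240:
        cn=max(cv2.findContours(m.astype(np.uint8),cv2.RETR_EXTERNAL,cv2.CHAIN_APPROX_NONE)[0],key=len)[:,0]
        for z in(.119,.110):
            print(z,cv2.minAreaRect(np.float32(plane(k,cn,z)[:,:2]*1000)))
# flange & holder
B=mask(k["pixels"],(3,80,30),(14,255,160))
for ce,s,m in comps(B,1500): print("holder",s, ce)
q=np.array([[272,123],[361,119],[364,207],[278,212]])
P=plane(k,q,.05);print(P.round(4),P.mean(0),np.linalg.norm(np.diff(P,axis=0),axis=1))
E
```

```text
seed [0.52010351 0.20159902 0.13      ]
dark [131, 77, 17, 26, 314] 0.5149 0.2192
dark [113, 115, 95, 96, 3676] 0.52 0.201
dark [222, 136, 27, 17, 319] 0.5388 0.2056
dark [68, 178, 30, 18, 358] 0.5008 0.195
dark [173, 227, 18, 28, 333] 0.5254 0.1814
0.119 ((483.5213623046875, -191.85487365722656), (11.929838180541992, 87.32513427734375), 14.450726509094238)
0.11 ((483.5419006347656, -192.53855895996094), (12.244348526000977, 89.6271743774414), 14.450749397277832)
holder [315, 118, 48, 91, 2697] [345.1, 158.9]
holder [271, 122, 48, 90, 2537] [289.2, 169.6]
[[ 0.4401 -0.1523  0.05  ]
 [ 0.5236 -0.1485  0.05  ]
 [ 0.5286 -0.232   0.05  ]
 [ 0.4441 -0.2371  0.05  ]] [ 0.48409764 -0.19246025  0.05      ] [0.08362773 0.08361396 0.08461627]
```

View pics/vrect.png

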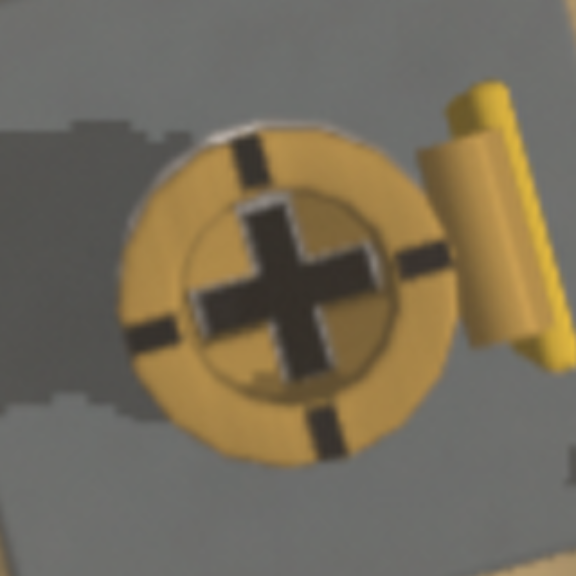

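Measured results:

| Item | x (m) | y (m) | Yaw |
|---|---|---|---|
| Valve mouth | 0.5200 | 0.2003 | 15.5° |
| Key | 0.4837 | -0.1923 | 14.45° (mod 90°) |

The mark circle and the holder's 84 mm side both match the given sizes. The 18 mm shank is wider than the 14 mm handle, so I'll grip with the fingertips just above the handle's underside. First I check clearance to the free-standing key.

```bash
python3 - <<'E'
from h import *
a,b,k=load("scene0"),load("side0"),load("wk")
print(tri(a,[218.7,232.3],b,[402.2,216.1]), tri(b,[402.2,216.1],k,[141,108]))
print(plane(k,[[214,140],[70,74],[388,291]],.15))
print("pink",plane(k,[[350,318]],.09))
E
```

```text
(array([ 0.34630389, -0.14245013,  0.12308504]), np.float64(0.004593326587844726)) (array([ 0.34538661, -0.14272304,  0.12421366]), np.float64(0.0018523718742277646))
[[ 0.40843571 -0.16723661  0.15      ]
 [ 0.30640968 -0.11951741  0.15      ]
 [ 0.53809979 -0.28207372  0.15      ]]
pink [[ 0.51388854 -0.33173367  0.09      ]]
```

```bash
cat >> h.py <<'E'
from scipy.spatial.transform import Rotation as Ro
def tool(deg): return (Ro.from_euler('z',deg,degrees=True)*Ro.from_rotvec([np.pi,0,0])).as_rotvec()
E
python3 - <<'E'
from h import *
from workcell import bot
p=np.array([.4836,-.1924]);r=tool(14.45)
bot.set_gripper(.5,50)
bot.goto([*p,.2],r); bot.line_to([*p,.103],max_speed=.1); bot.hold(.2)
print(bot.current_ee_pos(),bot.current_contact_force())
c=bot.read_camera("side");cv2.imwrite("pics/pre.png",cv2.resize(c["pixels"][120:270,230:430],None,fx=4,fy=4))
bot.set_gripper(0.0,50); bot.hold(.3)
print(bot.current_opening()*92,bot.current_ee_pos(),bot.current_contact_force(),bot.current_ft_torque(),bot.current_clock())
E
```

```text
[ 0.48397313 -0.1926466   0.10362048] [0.69328093 0.14935408 0.04283691]
13.452921339109313 [ 0.48341917 -0.19258395  0.10316517] [-4.33550476 -0.92757324  4.61057044] [-0.20839724  0.75625579  0.07196704] 6.5583
```

View pics/pre.png

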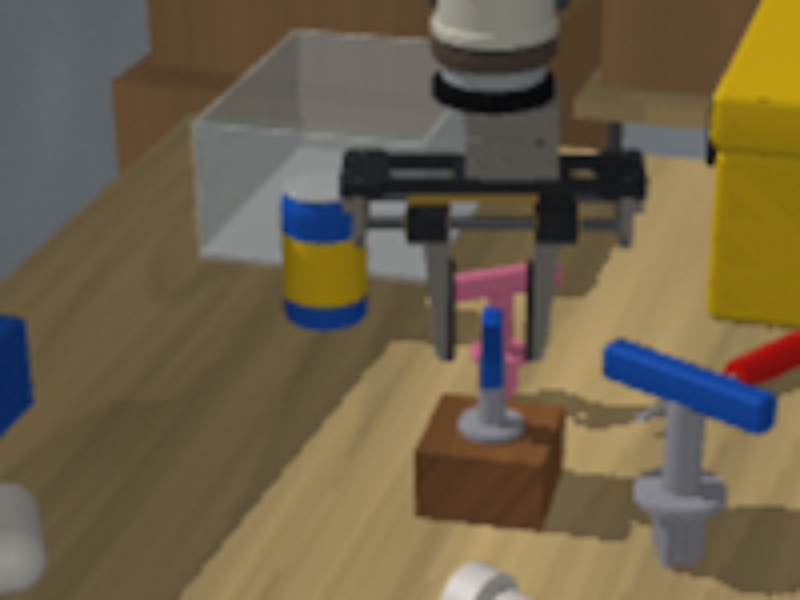

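The opening reads 13.45 mm, so it has the handle and not the 18 mm shank. Now I lift straight up.

```bash
python3 - <<'E'
from h import *
from workcell import bot
p=np.array([.4836,-.1924])
bot.line_to([*p,.30],max_speed=.12); bot.hold(.3)
print(bot.current_opening()*92,bot.current_ee_pos(),bot.current_contact_force(),bot.current_clock())
bot.goto([.52,.2003,.30],tool(15.5)); bot.hold(.4)
print(bot.current_ee_pos(),bot.current_contact_force(),bot.current_ft_torque(),bot.current_clock())
for n in("wrist","side","scene"):
    c=bot.read_camera(n);pickle.dump(c,open(n+"1.pkl","wb"))
    im=c["pixels"]
    if n=="side": im=cv2.resize(im[160:340,200:400],None,fx=3.3,fy=3.3)
    if n=="scene": im=cv2.resize(im[80:260,270:470],None,fx=3.3,fy=3.3)
    cv2.imwrite(f"pics/{n}1.png",im)
E
```

```text
13.225661734121024 [ 0.48354043 -0.19235903  0.29981774] [ 0.52617317 -0.28563373 -3.9846    ] 8.65
[0.52012734 0.1999763  0.30000061] [ 0.70658207  0.03024435 -3.78433111] [-0.00770833  0.00238691 -0.01856076] 10.5167
```

View pics/wrist1.png

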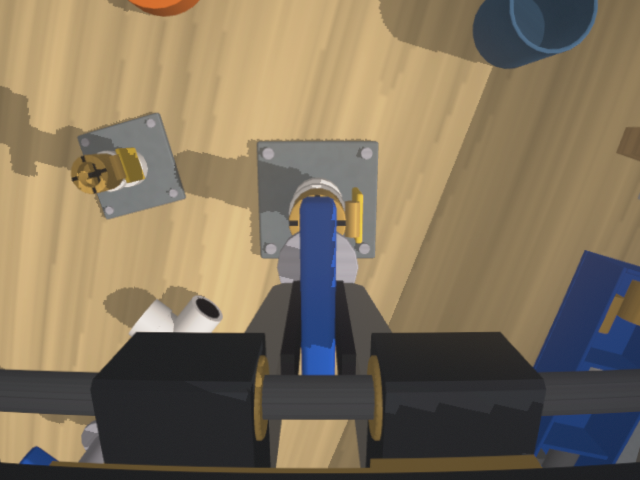

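View pics/side1.png

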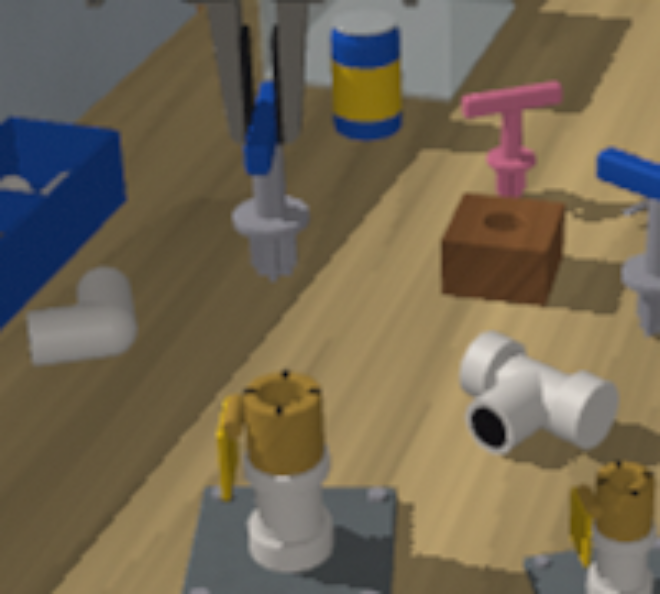

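View pics/scene1.png

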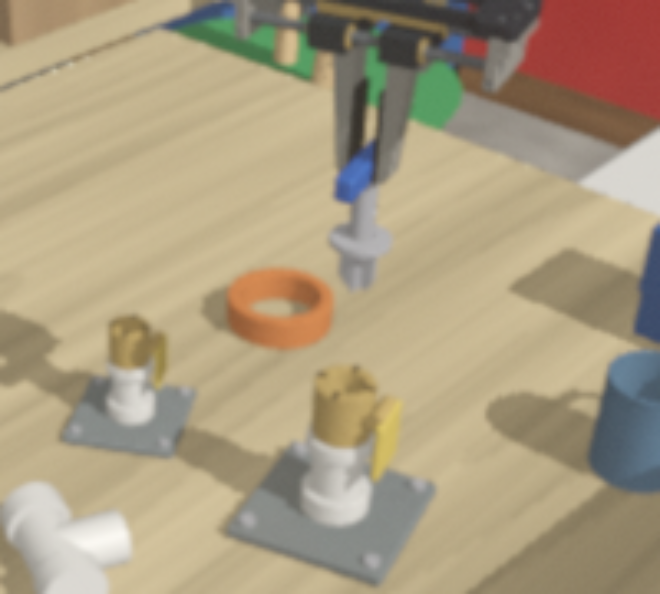

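The key hangs in the fingers over the valve. The flange is at side crop (271,214), the tip at about (274,270), and the holder is empty. I'll triangulate the flange and stem tip against the valve rim to check centring and tilt.

```bash
python3 - <<'E'
from h import *
a,b=load("scene1"),load("side1")
A=lambda u:np.array(u)/3.3+[270,80]; B=lambda u:np.array(u)/3.3+[200,160]
for n,s,d in(("flange",(360,240),(271,213)),("tip",(358,284),(274,271)),("rim",(345,381),(283,392))):
    print(n,tri(a,A(s),b,B(d)))
w=load("wrist1")
# handle end, upper edge in wrist: end top center (317,198) at top height
print("handle far end",plane(w,[[317,198]],.30-.053+.069))
E
```

```text
flange (array([0.5213918 , 0.19850982, 0.24942667]), np.float64(0.003316924951471428))
tip (array([0.52076124, 0.20148445, 0.21275243]), np.float64(0.004001613753907249))
rim (array([0.51890773, 0.20084899, 0.12848074]), np.float64(0.002314375585427823))
handle far end [[0.50789769 0.24511544 0.316     ]]
```

Centred within about 1–2 mm and upright within noise. I'll lower it in small steps, watching the force.

```bash
python3 - <<'E'
from h import *
from workcell import bot
p=[.52,.2003]
bot.line_to([*p,.222],max_speed=.12)
for z in (.214,.209,.205,.202,.199,.196):
    bot.line_to([*p,z],max_speed=.04); bot.hold(.1)
    f=bot.current_contact_force();e=bot.current_ee_pos()
    print(z,e.round(4),f.round(1),bot.current_ft_torque().round(2),bot.current_clock())
    if f[2]>8: break
for n in("side","scene"):
    c=bot.read_camera(n);im=c["pixels"]
    pickle.dump(c,open(n+"2.pkl","wb"))
    im=im[190:350,210:370] if n=="side" else im[110:270,300:460]
    cv2.imwrite(f"pics/{n}2.png",cv2.resize(im,None,fx=3.7,fy=3.7))
E
```

```text
0.214 [0.5201 0.2003 0.2141] [-0.4 -0.5 -3.6] [-0.02 -0.02  0.03] 11.9167
0.209 [0.52   0.2003 0.2089] [ 0.3 -0.5 -3.9] [-0.03 -0.07 -0.02] 12.2917
0.205 [0.52   0.2003 0.2049] [ 0.8 -0.  -3.5] [ 0.05 -0.04  0.04] 12.6417
0.202 [0.52   0.2003 0.202 ] [-0.4  0.2 -3.5] [-0.02 -0.04 -0.03] 12.9917
0.199 [0.52   0.2003 0.1989] [ 0.6 -0.2 -4.7] [ 0.01 -0.05 -0.03] 13.3417
0.196 [0.52   0.2003 0.196 ] [ 0.7  0.4 -3.5] [-0.01 -0.   -0.  ] 13.6917
```

View pics/side2.png

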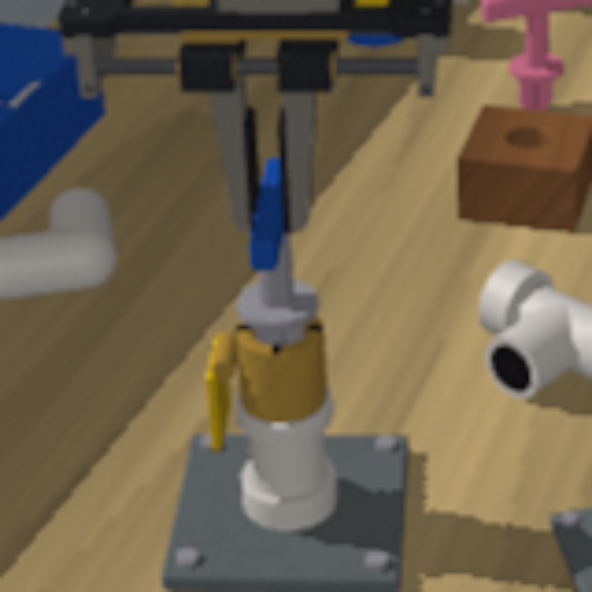

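The splines dropped in without contact: the tip is 21 mm below the rim, past the slot floor. Next I push against the spring.

```bash
python3 - <<'E'
from h import *
from workcell import bot
p=[.52,.2003]
for z in (.193,.190,.187,.185,.184,.183,.182,.181,.180,.179,.178):
    bot.line_to([*p,z],max_speed=.04); bot.hold(.15)
    f=bot.current_contact_force();e=bot.current_ee_pos()
    print(z,e.round(4),f.round(1),bot.current_ft_torque().round(2),round(bot.current_opening()*92,1),bot.current_clock())
    if f[2]>22: break
for n in("side","scene"):
    c=bot.read_camera(n);im=c["pixels"]
    pickle.dump(c,open(n+"3.pkl","wb"))
    im=im[220:320,240:340] if n=="side" else im[130:230,320:420]
    cv2.imwrite(f"pics/{n}3.png",cv2.resize(im,None,fx=5.5,fy=5.5,interpolation=cv2.INTER_CUBIC))
E
```

```text
0.193 [0.5206 0.2004 0.194 ] [-0.7 -0.   3.6] [-0.03  0.09 -0.01] 13.2 14.1917
0.19 [0.5204 0.2004 0.1904] [-0.1 -0.8  5.2] [ 0.05 -0.1   0.  ] 13.4 14.5917
0.187 [0.5205 0.2004 0.1876] [-0.3  0.1  5.5] [ 0.03 -0.09 -0.  ] 13.5 14.9917
0.185 [0.5205 0.2004 0.1858] [0.3 0.2 7.2] [-0.03 -0.02 -0.04] 13.8 15.3917
0.184 [0.5205 0.2004 0.1848] [-1.  -1.   7.5] [-0.03  0.02  0.  ] 13.5 15.7917
0.183 [0.5206 0.2004 0.1839] [ 0.3 -0.1  7.2] [-0.03  0.1  -0.06] 13.4 16.1917
0.182 [0.5206 0.2004 0.1832] [-1.6  0.4  7.4] [-0.03  0.23  0.02] 13.9 16.5917
0.181 [0.5207 0.2004 0.1831] [-3.1 -1.  12.8] [-0.14  0.6  -0.01] 13.6 16.9917
0.18 [0.5207 0.2004 0.1831] [-5.7 -1.9 17.2] [-0.24  1.09 -0.  ] 13.3 17.3917
0.179 [0.5208 0.2004 0.1831] [-7.2 -1.2 22.3] [-0.36  1.53 -0.02] 13.6 17.7917
```

View pics/side3.png

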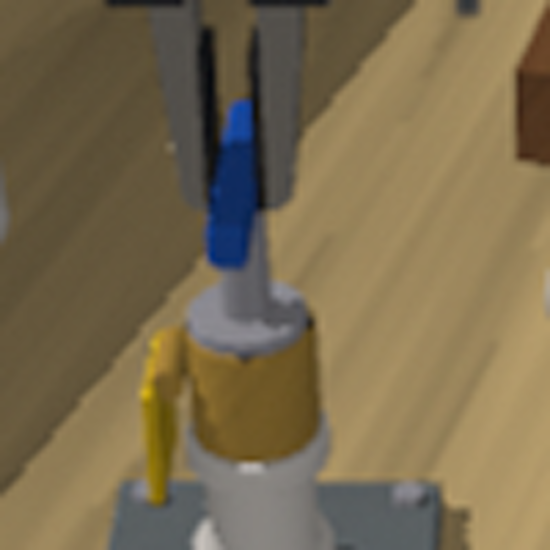

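View pics/scene3.png

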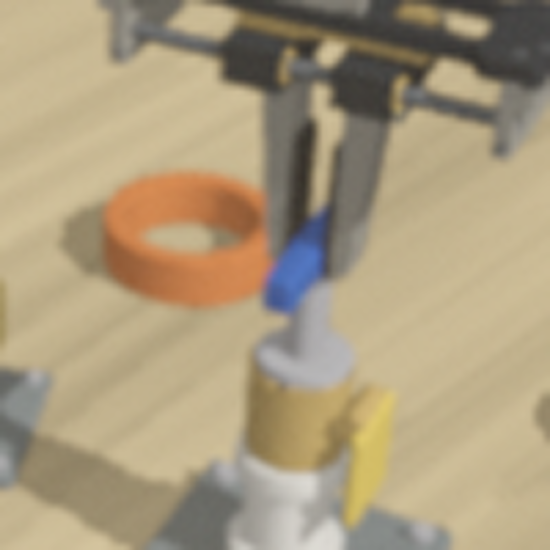

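The hard stop came at TCP z 0.1831, exactly the predicted home height, and both views show the flange lying on the rim. I'll check that it holds steady, then hand in.

```bash
python3 - <<'E'
from h import *
from workcell import bot
for _ in range(3):
    bot.hold(.4); print(bot.current_ee_pos().round(4),bot.current_contact_force().round(1),round(bot.current_opening()*92,1))
print(tool(15.5),bot.current_tool_rot(),bot.current_clock())
bot.job_done()
E
```

```text
[0.5208 0.2004 0.1831] [-8.2 -2.1 23. ] 13.5
[0.5208 0.2004 0.1831] [-7.9 -0.2 23.3] 13.6
[0.5208 0.2004 0.1831] [-7.8 -1.6 22.3] 13.6
[3.11289702e+00 4.23646692e-01 2.59408783e-17] [3.11246943 0.42412849 0.00407518] 19.0917
the job is handed in; nothing more can be done
```

I took the smaller blue key out of its holder and lowered it into the larger valve with its splines in line with the slots. I then pressed it home against the spring and handed in at about 19 s, still gripping and pressing. No verdict was reported.

- **Drop into the slots:** there was no contact force down to 21 mm below the rim. The spring came in after that, at about the expected depth.
- **Fully home:** a hard stop came at TCP z 0.1831 m, where 0.183 m was predicted. Both camera views show the flange lying flush on the rim.
- **Steady at the end:** over the last 1.2 s the push held at about 23 N, the position did not change, and the jaws stayed on the handle at 13.5 mm.
- **Off-nominal:** the arm bends slightly under the push, giving a steady side force of about 8 N and a TCP offset of about 0.8 mm in x, inside the 4 mm limit. Triangulating the stem in the air left 3–4 mm between the camera rays, so I relied on the wrist-camera measurements for alignment.
- **Not measured:** I had no direct reading of the poppet or of the key's tilt once home. I did not measure the bystanders again after the moves; I felt no stray contact, and those in the later pictures looked undisturbed.

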